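Make up two microscope kits

TASK

Make up two microscope kits from the loose parts on the bench: the two-pocket tray gets the tall slim objective and the small oil bottle, one in each pocket, either way round; the three-pocket tray gets the filter cube in its middle pocket, with the short stout objective and the eyepiece in the two outer pockets, either way round. Stand every part upright on the floor of its pocket, set down and not dropped, without knocking any part over, and leave the reagent bottle, the culture dish and the slide box where they are.

Things in the scene. Friction and masses are not known exactly. Their poses are not given: they have to be found in the camera images.
- long_objective_mid (a point): tall slim microscope objective: steel cylinder 26 mm across, 75 mm tall, straight for its lower 60 mm, narrowing to a 12 mm nose at the top; black ring low down; about 0.16 kg. Origin: on its axis, half-way up. Loose, standing upright at the start; its z axis points up.
- short_objective_mid (a point): short stout microscope objective: steel cylinder 34 mm across, 46 mm tall, straight for its lower 38 mm, narrowing to 24 mm at the top with a wide lens; about 0.13 kg. Origin: on its axis, half-way up. Loose, standing upright at the start; its z axis points up.
- eyepiece_mid (a point): eyepiece standing on its eyecup: black, 60 mm tall; the rubber eyecup, 38 mm across, is the lowest 18 mm, above it a straight tube 30 mm across (grip the tube) with glass at its top; about 0.11 kg. Origin: on its axis, half-way up. Loose, standing upright at the start; its z axis points up.
- filter_cube_mid (a point): filter cube: black square block, 36 x 36 mm and 50 mm tall, with a round greenish window in its top and in two sides (facing its +x and -x); about 0.10 kg. Origin: its centre, half-way up. x and y are square to its sides, z up. Loose, standing upright at a slight turn.
- oil_bottle_mid (a point): small amber glass bottle, closed, 67 mm tall: body 28 mm across and straight for its lower 44 mm (paper label), then a shoulder, and a black cap 20 mm across from 49 mm up; about 0.07 kg. Origin: on its axis, half-way up. Loose, standing upright at the start; its z axis points up.
- tray_two: two-pocket kit tray, white plastic, fixed to the bench, 66 mm (x) by 128 mm (y). Origin: centre of its underside. Two square pockets in a row along its y axis, centres at x = 0, y = -31 and +31 mm, each 58 x 58 mm inside; pocket floor 3 mm above the bench, ribs round the pockets 4 mm thick and only 4 mm higher than the floor (top 7 mm above the bench). z up.
- tray_three: three-pocket kit tray, white plastic, fixed to the bench, 66 mm (x) by 190 mm (y). Origin: centre of its underside. Three square pockets in a row along its y axis, centres at x = 0, y = -62, 0 and +62 mm, each 58 x 58 mm inside; floor and ribs as in the other tray (floor 3 mm, rib tops 7 mm above the bench). Closing the fingers along the tray's x axis keeps them clear of the neighbouring pockets. z up.
- reagent_bottle_mid (a point): bystander, loose: clear glass reagent bottle with white cap, 70 mm across, 150 mm tall, to the left of the work. Origin: on its axis, half-way up.
- culture_dish_mid (a point): bystander, loose: closed culture dish, clear to whitish, 90 mm across, 16 mm tall, to the right of the work. Origin: its centre, half-way up.
- slide_box_mid (a point): bystander, loose: closed slide box, grey with blue lid, 87 x 102 mm, 34 mm tall, to the right of the work. Origin: its centre, half-way up.
Not all that is in view belongs to the job. What is shaped like the part that bears short_objective_mid but yellow is not meant.

How it is judged:
By the outcome, as a careful person would: the job done as asked, in the order asked, and still so for the second after the job is handed in, with the robot touching nothing.
It also fails if it takes over 122 s, if anything falls off the work surface, if the arm or the gripper's body presses on something with over 40 N, if the wrist force passes 120 N, or if a joint passes its speed limit or range.

ROBOT

A 6-joint arm with a two-finger parallel gripper is mounted at the origin on the work surface. World frame = base frame: x ahead of the robot, y to its left, z up, the work surface at z = 0. Lengths are in m, angles in rad, forces in N, time in s.
With the tool pointing down it reaches from about 0.275 to 0.825 m from the base axis. Payload 4.9 kg.
Tool frame: the origin (TCP) lies between the finger pads; the fingertips stand 25 mm ahead of it and the grasp point (between the pads) lies 6 mm ahead of it; z points along the fingers, y is the line along which they close (so a half turn about z gives the same grasp; the last joint's range is limited). The gripper opens to 85 mm and grips with 20 to 120 N. Pads are 22 mm wide; open, the fingers measure 114 mm over their backs; the gripper's body (76 mm by 85 mm) begins 54 mm behind the grasp point. The pads swing forward as they close: fully open they stand 13 mm farther back than shut.
Start: joints at [1.178, 0.326, -0.193, 1.052, 0, 1.437], TCP at [0.141, 0.532, 0.256] pointing down, gripper open.
Joint ranges: [-2.65, 2.65], [-0.97, 1.79], [-1.3, 1.35], [-1.93, 2.1], [-1.47, 1.37], [-3.14, 3.14]. Speed limits (rad/s): [2.57, 2.57, 3.14, 3.14, 3.14, 3.14].

INTERFACE

Orientations are given as a unit quaternion [w, x, y, z].
In Python, from workcell import bot gives the robot as it stands.
- The arm moves only by the tool arm_command, never from a script. Its argument "series" is a list that holds one entry, the list of rows, each a list of 6 numbers: the shift along the tool's x, y, z each as a share of 30 cm, from -1 to 1, then the turn, a rotation vector about the tool's x, y, z each as a share of 180 degrees, from -1 to 1. In form: [[[x, y, z, wx, wy, wz], ...]]. A call has 1 to 5 rows; each row shifts and turns the commanded pose from where the row before left it, along the tool's axes as they then stand; what a row does not reach is not made up. A row lasts 1/10 s, in which the tool goes at most 50 mm and 8.59 degrees, less where a joint would pass 70% of its speed; a pose out of reach is approached as far as the arm can. A call with a number of a shift or a turn outside -1 to 1 is refused whole. A call with a gripper value outside its range is refused whole. "grip" is the closure, from -1 (fully open) to 1 (shut), set as the call begins (left out, the last holds). The fingers move at their own pace and stop on an object; "newtons" is the grip in N (left out, the last holds). Time passes only in rows, so rows that do not move let the fingers close. It gives the time, the measured TCP pose, the force, the opening and the grip force at its end, in the units of the state.
- bot.get_state(): the state, without advancing time (a new reading comes with each control period).
- bot.get_image(name): name is "side" or "top" or "wrist"; returns the picture (420x560x3 uint8, blue, green, red); there is no depth.
- bot.camera_params(name): a dict with "mtx" (3x3 intrinsics, pixels), "position" and "orientation" of the camera in the world. Camera axes: x right, y down, z forward; pixel columns grow to the right and rows downward; lengths in m; the calibration is good to about 2 mm. A picture is of the moment at which its call begins: read the wrist's pose just before it. camera_params takes no time and is no camera call; for the wrist camera it gives the pose at the moment of the call.
- bot.hand_in(): hands the job in; it is judged then, once.
Trained networks look in the newest picture that a camera, given by its name, has taken for a name from the list of things; names that differ only in an ending like _2 or _b are one class to them, and where a whole thing is asked for, a point or a joint stands for the part that bears it (a point fixed in the world has none). Each returns a list of dicts, best first, with "p" (0 to 1); they miss things now and then, are a little off and sometimes report something else, mostly with a low value. They report only what shows in the picture. A call takes as long as a camera call. They do not tell look-alikes from the thing itself.
- bot.cut_out(camera, label): "region" (420x560 bool, what is visible of it) and "centre" ([row, column] in pixels, amid what is visible of it).
- bot.place_of(camera, label): "centre" ([row, column] in pixels: a listed point, or the origin of a listed thing).
The state is a dict: "t": time; "joint_positions": joint angles; "dq": joint speeds; "joint_efforts": joint torques, N m; "position": TCP position; "ee_rot": TCP orientation; "ft_force": force on the tool from outside, world axes, zero at the start; "wrist_torque": the same for the moment, N m; "grip_width": finger opening in m; "gripper_force": force on a finger pad.
Only numpy, scipy, OpenCV 4.12 (cv2) and the standard library are available. Lean on these libraries where they do the work, as an engineer would, in place of code of your own. Each camera call takes 0.05 s, during which the arm holds its last target. There are 200 camera calls.

## Working session

There is one attempt and no reset: what is moved stays moved. The work goes in short steps, Python scripts to look and compute and a tool call to move; the robot and the scene stay as the last step left them, time stands still between calls to the robot, and variables do not carry over. Pictures are saved under pics/ and viewed, at most 14 in all, crops included, and the job is handed in when it is done.

Besides the shell and the picture viewer there is one more tool, called after "Request:" as name(argument=value, ...) on one line, values as JSON. arm_command: Moves the arm, as the interface text tells. Its arguments: {"type":"object","properties":{"series":{"type":"array"},"grip":{"type":"number"},"newtons":{"type":"number"}},"required":["series"]}

```bash
mkdir -p pics; ls
cat > h.py <<'E'
from workcell import bot
import numpy as np, cv2
from scipy.spatial.transform import Rotation as R
def rot(q): return R.from_quat([q[1],q[2],q[3],q[0]])
def ray(cam,rc,P=None):
    P=P or bot.camera_params(cam)
    d=np.linalg.solve(np.array(P["mtx"]),[rc[1],rc[0],1.]); return np.array(P["position"]),rot(P["orientation"]).apply(d)
def at(cam,rc,z,P=None):
    o,d=ray(cam,rc,P); return o+d*(z-o[2])/d[2]
H=dict(long_objective_mid=.0375,short_objective_mid=.023,eyepiece_mid=.03,filter_cube_mid=.025,oil_bottle_mid=.0335,tray_two=0,tray_three=0,reagent_bottle_mid=.075,culture_dish_mid=.008,slide_box_mid=.017)
E
python3 - <<'E'
from h import *
for c in("top","side"):
    cv2.imwrite(f"pics/{c}0.png",bot.get_image(c))
    P=bot.camera_params(c)
    print(c,P["position"],P["mtx"][0])
    for n,z in H.items():
        for r in bot.place_of(c,n)[:3]:
            print(n,round(r["p"],2),np.round(r["centre"]),np.round(at(c,r["centre"],z,P),3)[:2])
s=bot.get_state();print(s["t"],s["position"],s["ee_rot"],s["grip_width"])
E
```

```text
pics
top [ 0.37715445 -0.01098871  1.44571209] [499.23235379   0.         278.32416368]
long_objective_mid 0.56 [236. 367.] [ 0.469 -0.249]
short_objective_mid 0.68 [249. 189.] [0.427 0.254]
short_objective_mid 0.45 [219. 251.] [0.513 0.082]
short_objective_mid 0.44 [244. 228.] [0.44  0.143]
eyepiece_mid 0.7 [250. 322.] [ 0.428 -0.123]
filter_cube_mid 0.15 [238. 366.] [ 0.464 -0.247]
oil_bottle_mid 0.6 [248. 278.] [0.431 0.001]
tray_two 0.56 [196. 334.] [ 0.588 -0.157]
tray_three 0.59 [183. 229.] [0.622 0.149]
reagent_bottle_mid 0.64 [234. 118.] [0.463 0.443]
culture_dish_mid 0.59 [197. 422.] [ 0.587 -0.414]
slide_box_mid 0.71 [253. 438.] [ 0.426 -0.454]
side [ 0.48145467 -0.96324149  0.62034423] [449.49695348   0.         273.46912617]
long_objective_mid 0.63 [285. 252.] [ 0.454 -0.236]
short_objective_mid 0.75 [207. 248.] [0.431 0.122]
short_objective_mid 0.48 [215. 275.] [0.507 0.081]
eyepiece_mid 0.76 [255. 246.] [ 0.436 -0.117]
eyepiece_mid 0.58 [184. 247.] [0.424 0.248]
filter_cube_mid 0.76 [186. 245.] [0.419 0.247]
filter_cube_mid 0.47 [148. 262.] [0.465 0.562]
oil_bottle_mid 0.58 [225. 241.] [0.42 0.01]
tray_two 0.8 [279. 313.] [ 0.588 -0.166]
tray_three 0.6 [210. 316.] [0.624 0.151]
reagent_bottle_mid 0.69 [148. 260.] [0.461 0.427]
reagent_bottle_mid 0.38 [289. 254.] [ 0.46  -0.293]
culture_dish_mid 0.95 [366. 325.] [ 0.585 -0.418]
slide_box_mid 0.66 [376. 234.] [ 0.432 -0.446]
1.1 [0.14076023 0.53170925 0.25629603] [9.44513695e-07 1.29053381e-01 9.91637648e-01 1.60496180e-05] 0.08513624647981671
```

Run:
```python
import cv2
a=cv2.imread("pics/top0.png")[150:290,150:410];cv2.imwrite("pics/t1.png",cv2.resize(a,None,fx=3,fy=3,interpolation=2))
a=cv2.imread("pics/side0.png")[140:330,200:390];cv2.imwrite("pics/s1.png",cv2.resize(a,None,fx=3,fy=3,interpolation=2))
```

```text
(no output)
```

View pics/t1.png

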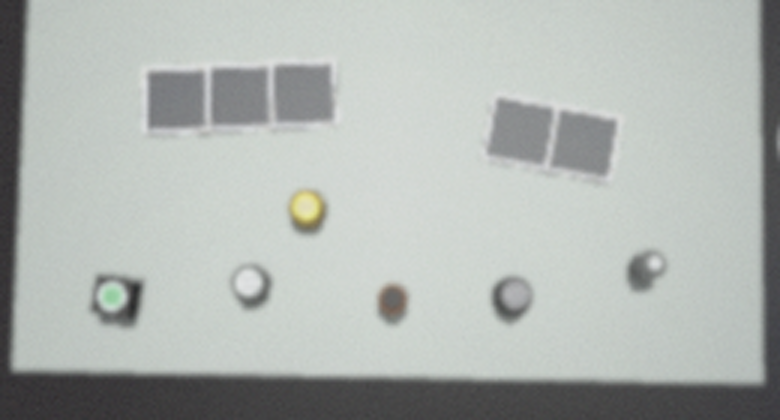

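View pics/s1.png

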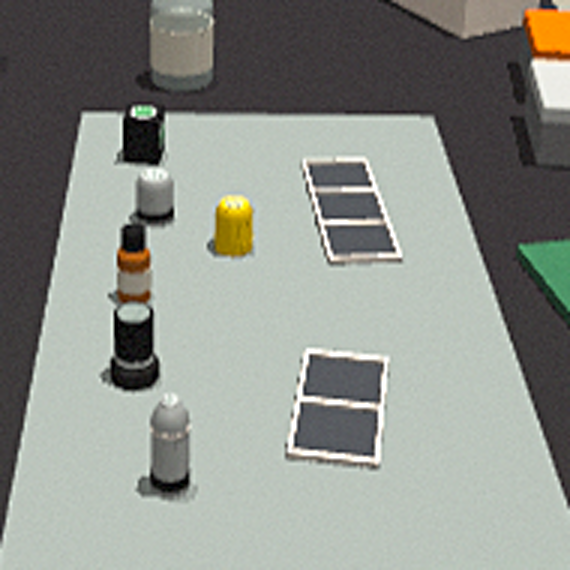

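The top picture shows the parts in a row near the front edge: cube (113,297), short objective (250,285), oil bottle (392,300), eyepiece (512,297) and long objective (645,268). The yellow decoy is at (306,208), with the three-pocket tray upper left and the two-pocket tray upper right. The side view agrees. Next I'll get the tray poses and plan the first move.

```bash
cat >> h.py <<'E'
def st(): 
    s=bot.get_state(); return s,np.array(s["position"]),rot(s["ee_rot"])
def yawx(r): x=r.as_matrix()[:,0]; return np.degrees(np.arctan2(x[1],x[0]))
def plan(p,yaw,n=None):
    """rows from present state to TCP p, tool down, tool-x at yaw deg"""
    s,p0,r0=st(); T=R.from_matrix(np.c_[[np.cos(np.radians(yaw)),np.sin(np.radians(yaw)),0],[np.sin(np.radians(yaw)),-np.cos(np.radians(yaw)),0],[0,0,-1]])
    w=(r0.inv()*T).as_rotvec(); d=np.array(p)-p0
    k=n or int(max(np.ceil(np.linalg.norm(d)/.048),np.ceil(np.degrees(np.linalg.norm(w))/8.4),1))
    r=r0; out=[]
    for i in range(k):
        out.append(np.round(np.r_[r.inv().apply(d/k)/.3,w/k/np.pi],4).tolist()); r=r*R.from_rotvec(w/k)
    print("t",round(s["t"],2),"p",np.round(p0,4),"yaw",round(yawx(r0),1),"w",round(s["grip_width"],4))
    for i in range(0,k,5): print(out[i:i+5])
E
python3 - <<'E'
from h import *
for c in("top","side"):
    P=bot.camera_params(c)
    for n in("tray_two","tray_three"):
        r=bot.cut_out(c,n)[0]["region"].astype(np.uint8)
        cn=max(cv2.findContours(r,0,1)[0],key=cv2.contourArea)[:,0,:]
        w=np.array([at(c,(v,u),.006,P)[:2] for u,v in cn],np.float32)
        print(c,n,cv2.minAreaRect(w))
P=bot.camera_params("wrist");s,p,r=st();print("cam in tool",r.inv().apply(P["position"]-p),(r.inv()*rot(P["orientation"])).as_matrix().round(3),P["mtx"][0])
plan([.40,.19,.25],90)
E
```

```text
top tray_two ((0.5882447957992554, -0.15740346908569336), (0.13002775609493256, 0.07069756090641022), 80.74588012695312)
top tray_three ((0.6233142018318176, 0.1467887908220291), (0.06953876465559006, 0.19518037140369415), 3.534837484359741)
side tray_two ((0.5880498886108398, -0.1589667946100235), (0.13710010051727295, 0.0692155659198761), 80.93453216552734)
side tray_three ((0.6235870122909546, 0.14149153232574463), (0.07021521776914597, 0.192215234041214), 2.9792354106903076)
cam in tool [ 0.08220118  0.00109174 -0.11774261] [[ 0.001 -0.947 -0.323]
 [ 1.     0.001  0.   ]
 [ 0.    -0.323  0.947]] [372.10399385   0.         279.52144112]
t 1.3 p [0.1408 0.5317 0.2563] yaw 165.2 w 0.0857
[[-0.1252, -0.0978, 0.0023, 0.0, 0.0, 0.0464], [-0.1381, -0.0785, 0.0023, 0.0, 0.0, 0.0464], [-0.148, -0.0577, 0.0023, 0.0, 0.0, 0.0464], [-0.1548, -0.0355, 0.0023, 0.0, 0.0, 0.0464], [-0.1584, -0.0127, 0.0023, 0.0, 0.0, 0.0464]]
[[-0.1585, 0.0105, 0.0023, 0.0, 0.0, 0.0464], [-0.1553, 0.0334, 0.0023, 0.0, 0.0, 0.0464], [-0.1488, 0.0556, 0.0023, 0.0, 0.0, 0.0464], [-0.1392, 0.0766, 0.0023, 0.0, 0.0, 0.0464]]
```

Request:
arm_command(series=[[[-0.125,-0.098,0.002,0,0,0.0464],[-0.138,-0.0785,0.002,0,0,0.0464],[-0.148,-0.058,0.002,0,0,0.0464],[-0.155,-0.0355,0.002,0,0,0.0464],[-0.158,-0.013,0.002,0,0,0.0464]]], grip=-1)

```text
t: 1.8
position: [0.2853, 0.3403, 0.2534]
ee_rot: [0.0, 0.476, 0.879, 0.0]
ft_force: [0.6, -0.1, -0.5]
grip_width: 0.0854
gripper_force: 0.0
```

Request:
arm_command(series=[[[-0.158,0.0105,0.002,0,0,0.0464],[-0.155,0.033,0.002,0,0,0.0464],[-0.149,0.056,0.002,0,0,0.0464],[-0.139,0.077,0.002,0,0,0.0464],[0,0,0,0,0,0]]])

```text
t: 2.3
position: [0.4032, 0.1862, 0.2511]
ee_rot: [0.001, 0.711, 0.704, 0.0]
ft_force: [-0.3, 0.5, -0.0]
grip_width: 0.0855
gripper_force: 0.0
```

```bash
cat >> h.py <<'E'
def look(names,tag=None):
    P=bot.camera_params("wrist"); im=bot.get_image("wrist")
    if tag: cv2.imwrite(f"pics/{tag}.png",im)
    for n in names:
        for r in bot.place_of("wrist",n)[:2]:
            print(n,round(r["p"],2),np.round(r["centre"]),np.round(at("wrist",r["centre"],H[n],P),4)[:2])
    return im,P
E
python3 - <<'E'
from h import *
look(["short_objective_mid","filter_cube_mid","oil_bottle_mid"],"w1")
plan([.44,-.18,.25],90)
E
```

```text
short_objective_mid 0.68 [231. 316.] [0.4409 0.1283]
short_objective_mid 0.68 [272. 387.] [0.516  0.0809]
filter_cube_mid 0.68 [ 97. 304.] [0.4272 0.2573]
oil_bottle_mid 0.71 [349. 304.] [ 0.4299 -0.0062]
t 2.5 p [0.3991 0.1907 0.2508] yaw 90.1 w 0.0854
[[-0.1545, 0.0168, 0.0003, -0.0, -0.0, 0.0001], [-0.1545, 0.0168, 0.0003, -0.0, -0.0, 0.0001], [-0.1545, 0.0169, 0.0003, -0.0, -0.0, 0.0001], [-0.1545, 0.0169, 0.0003, -0.0, -0.0, 0.0001], [-0.1545, 0.0169, 0.0003, -0.0, -0.0, 0.0001]]
[[-0.1545, 0.017, 0.0003, -0.0, -0.0, 0.0001], [-0.1545, 0.017, 0.0003, -0.0, -0.0, 0.0001], [-0.1545, 0.017, 0.0003, -0.0, -0.0, 0.0001]]
```

View pics/w1.png

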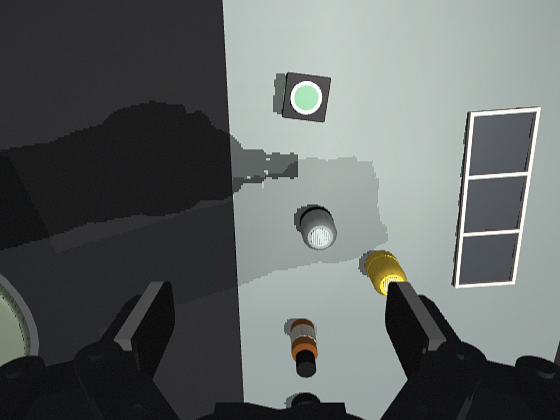

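The wrist picture shows the cube at (305,97) with a slight turn, the grey short objective at (316,231), the yellow decoy at (387,272) and the oil bottle at (304,349). I'm going to the long objective first.

Request:
arm_command(series=[[[-0.16,0.022,0,0,0,0],[-0.16,0.022,0,0,0,0],[-0.16,0.022,0,0,0,0],[-0.16,0.022,0,0,0,0],[-0.16,0.022,0,0,0,0]]])

```text
t: 3.0
position: [0.4327, -0.0498, 0.2511]
ee_rot: [0.0, 0.705, 0.709, 0.0]
ft_force: [1.3, 1.3, -0.2]
grip_width: 0.0859
gripper_force: 0.0
```

Request:
arm_command(series=[[[-0.16,0.022,0.07,0,0,0],[-0.16,0.022,0.07,0,0,0],[-0.16,0.022,0.07,0,0,0],[-0.16,0.022,0.07,0,0,0],[0,0,0,0,0,0]]])

```text
t: 3.5
position: [0.4582, -0.2341, 0.1689]
ee_rot: [-0.001, 0.708, 0.706, -0.001]
ft_force: [-0.5, 1.7, -0.5]
grip_width: 0.085
gripper_force: 0.0
```

Run:
```python
from h import *
look(["long_objective_mid","eyepiece_mid"],"w2")
plan([.46,-.24,.17],90)
```

```text
long_objective_mid 0.64 [222. 287.] [ 0.4647 -0.245 ]
eyepiece_mid 0.78 [ 29. 239.] [ 0.4342 -0.1188]
t 3.65 p [ 0.4578 -0.2298  0.1712] yaw 90.1 w 0.0852
[[-0.0339, 0.0072, 0.0039, -0.0003, -0.0004, 0.0008]]
```

Request:
arm_command(series=[[[-0.04,0.022,0.06,0,0,0],[0,0,0,0,0,0],[0,0,0,0,0,0]]])

```text
t: 3.95
position: [0.4644, -0.2418, 0.154]
ee_rot: [-0.0, 0.706, 0.708, 0.0]
ft_force: [0.3, -0.6, -0.9]
grip_width: 0.0857
gripper_force: 0.0
```

Run:
```python
from h import *
for _ in range(3):
  look(["long_objective_mid"],"w3"); print(st()[1].round(4),bot.get_state()["dq"])
```

```text
long_objective_mid 0.75 [218. 280.] [ 0.466  -0.2438]
[ 0.4646 -0.2425  0.1543] [-0.00797636 -0.00033146  0.00351361 -0.00594739 -0.00273546 -0.00142604]
long_objective_mid 0.85 [217. 278.] [ 0.465  -0.2443]
[ 0.4646 -0.243   0.1542] [-0.00624055  0.00537716  0.00242    -0.00506949  0.00032462 -0.00034072]
long_objective_mid 0.97 [216. 280.] [ 0.4661 -0.2439]
[ 0.4645 -0.2434  0.154 ] [-0.00603714  0.00614837  0.00029464 -0.00096656 -0.00114928  0.00044855]
```

View pics/w3.png

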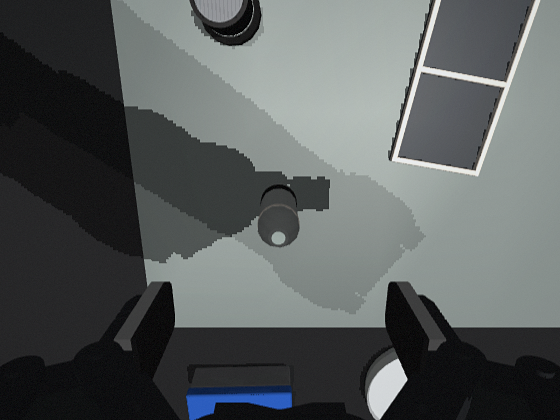

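The long objective is centred between the fingers at (279,215), so I'm descending to grip it.

Request:
arm_command(series=[[[0,0.003,0.1,0,0,0],[0,0,0.1,0,0,0],[0,0,0.1,0,0,0],[0,0,0.077,0,0,0],[0,0,0,0,0,0]]])

```text
t: 4.75
position: [0.4632, -0.2422, 0.0377]
ee_rot: [-0.003, 0.707, 0.707, -0.0]
ft_force: [-0.2, 0.7, -0.2]
grip_width: 0.0857
gripper_force: 0.0
```

Request:
arm_command(series=[[[0,0,0,0,0,0],[0,0,0,0,0,0],[0,0,0,0,0,0],[0,0,0,0,0,0],[0,0,0,0,0,0]]], grip=1, newtons=40)

```text
t: 5.25
position: [0.4658, -0.2442, 0.0414]
ee_rot: [0.001, 0.707, 0.707, -0.0]
ft_force: [-1.0, 0.2, 5.3]
grip_width: 0.0249
gripper_force: 38.9
```

Request:
arm_command(series=[[[0,0,-0.1,0,0,0],[0,0,-0.1,0,0,0]]])

```text
t: 5.45
position: [0.4643, -0.243, 0.1003]
ee_rot: [-0.001, 0.707, 0.707, -0.0]
ft_force: [0.2, -0.2, -1.9]
grip_width: 0.0249
gripper_force: 39.8
```

Run:
```python
from h import *
plan([.583,-.1886,.085],80.8)
```

```text
t 5.45 p [ 0.4643 -0.243   0.1003] yaw 90.0 w 0.0249
[[0.0604, 0.1319, 0.0168, -0.0002, -0.0002, 0.017], [0.0673, 0.1285, 0.0169, -0.0002, -0.0002, 0.017], [0.0741, 0.1247, 0.017, -0.0002, -0.0002, 0.017]]
```

Request:
arm_command(series=[[[0.06,0.132,0.017,0,0,0.017],[0.067,0.128,0.017,0,0,0.017],[0.074,0.125,0.017,0,0,0.017],[0,0,0,0,0,0],[0,0,0,0,0,0]]])

```text
t: 5.95
position: [0.584, -0.1887, 0.0844]
ee_rot: [-0.0, 0.761, 0.649, -0.0]
ft_force: [-0.0, 0.1, -2.3]
grip_width: 0.0251
gripper_force: 40.2
```

Request:
arm_command(series=[[[0,0,0.05,0,0,0],[0,0,0.05,0,0,0],[0,0,0.017,0,0,0],[0,0,0,0,0,0],[0,0,0,0,0,0]]])

```text
t: 6.45
position: [0.5837, -0.19, 0.0504]
ee_rot: [0.0, 0.762, 0.648, -0.0]
ft_force: [0.4, -0.2, -2.3]
grip_width: 0.0248
gripper_force: 40.2
```

Run:
```python
from h import *
s,p,r=st();print(p,yawx(r),s["ft_force"])
look(["tray_two","long_objective_mid"],"w4")
print(st()[1],bot.get_state()["ft_force"])
```

```text
[ 0.58368496 -0.19003724  0.05039113] 80.78619369491481 [ 0.41618045 -0.24843447 -2.27756894]
tray_two 0.61 [191. 275.] [ 0.5883 -0.1548]
long_objective_mid 0.84 [315. 277.] [ 0.5828 -0.1965]
[ 0.58436148 -0.18999091  0.0507137 ] [ 0.49442992 -0.47223295 -1.71164592]
```

View pics/w4.png

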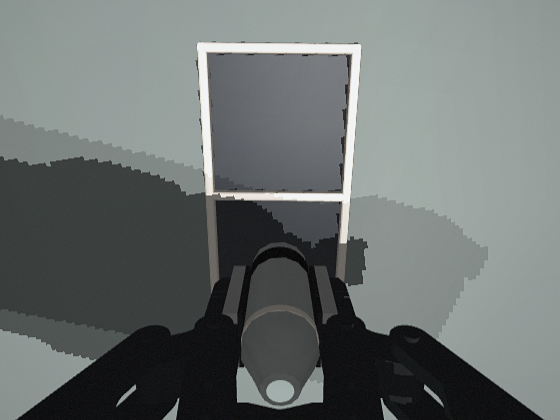

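The objective stands centred over the lower pocket, aligned with the tray, and its base at (280,250) is well inside the ribs. Lowering it gently.

Request:
arm_command(series=[[[0,0,0.01,0,0,0],[0,0,0.007,0,0,0],[0,0,0,0,0,0],[0,0,0,0,0,0]]])

```text
t: 7.0
position: [0.5839, -0.1895, 0.0446]
ee_rot: [-0.0, 0.761, 0.648, -0.0]
ft_force: [-0.6, -0.0, -2.3]
grip_width: 0.0251
gripper_force: 40.2
```

Request:
arm_command(series=[[[0,0,0.003,0,0,0],[0,0,0,0,0,0],[0,0,0,0,0,0]]])

```text
t: 7.3
position: [0.5839, -0.1895, 0.0445]
ee_rot: [0.0, 0.761, 0.648, 0.0]
ft_force: [-2.7, 0.9, 5.5]
grip_width: 0.0247
gripper_force: 40.8
```

Request:
arm_command(series=[[[0,0,0,0,0,0],[0,0,0,0,0,0],[0,0,0,0,0,0],[0,0,-0.08,0,0,0],[0,0,-0.15,0,0,0]]], grip=-1)

```text
t: 7.8
position: [0.5813, -0.1885, 0.11]
ee_rot: [-0.003, 0.761, 0.648, -0.002]
ft_force: [1.0, -0.2, -0.8]
grip_width: 0.0854
gripper_force: 0.0
```

Request:
arm_command(series=[[[0,0,-0.15,0,0,0]]])

```text
t: 7.9
position: [0.5832, -0.1893, 0.1581]
ee_rot: [-0.001, 0.761, 0.648, -0.001]
ft_force: [0.5, -0.6, 0.1]
grip_width: 0.0849
gripper_force: 0.0
```

Run:
```python
from h import *
look(["long_objective_mid"],"w5")
plan([.428,.0,.14],90)
```

```text
long_objective_mid 0.85 [214. 282.] [ 0.5854 -0.1902]
t 8.0 p [ 0.588  -0.1914  0.1646] yaw 80.8 w 0.0859
[[0.0908, -0.1048, 0.0122, 0.0006, 0.0002, -0.0085], [0.0936, -0.1024, 0.0124, 0.0006, 0.0002, -0.0085], [0.0963, -0.0998, 0.0127, 0.0006, 0.0002, -0.0085], [0.0989, -0.0972, 0.0129, 0.0006, 0.0002, -0.0085], [0.1014, -0.0945, 0.0132, 0.0006, 0.0002, -0.0085]]
[[0.1039, -0.0917, 0.0134, 0.0006, 0.0002, -0.0085]]
```

Request:
arm_command(series=[[[0.091,-0.105,0.012,0,0,-0.0085],[0.0935,-0.102,0.012,0,0,-0.0085],[0.096,-0.1,0.012,0,0,-0.0085],[0.099,-0.097,0.012,0,0,-0.0085],[0.101,-0.0945,0.012,0,0,-0.0085]]])

```text
t: 8.5
position: [0.4492, -0.0291, 0.1392]
ee_rot: [-0.0, 0.716, 0.698, 0.0]
ft_force: [-0.1, 0.5, 0.3]
grip_width: 0.0852
gripper_force: 0.0
```

Request:
arm_command(series=[[[0.104,-0.092,0.013,0,0,-0.0085],[0,0,0,0,0,0],[0,0,0,0,0,0]]])

```text
t: 8.8
position: [0.4236, 0.0022, 0.1358]
ee_rot: [0.0, 0.707, 0.708, 0.0]
ft_force: [0.1, -0.7, -0.3]
grip_width: 0.0856
gripper_force: 0.0
```

Run:
```python
from h import *
for _ in range(2): look(["oil_bottle_mid"],"w6")
s,p,r=st();print(p,yawx(r))
```

```text
oil_bottle_mid 0.56 [233. 288.] [ 0.4299 -0.005 ]
oil_bottle_mid 0.92 [230. 284.] [ 0.4293 -0.0044]
[0.42509936 0.0008663  0.13609322] 89.93025358008278
```

Request:
arm_command(series=[[[-0.018,0.015,0.02,0,0,0],[0,0,0.1,0,0,0],[0,0,0.1,0,0,0],[0,0,0.1,0,0,0],[0,0,0.017,0,0,0]]])

```text
t: 9.5
position: [0.4265, -0.0041, 0.032]
ee_rot: [-0.002, 0.708, 0.707, -0.001]
ft_force: [-0.2, 0.1, -0.7]
grip_width: 0.0854
gripper_force: 0.0
```

Request:
arm_command(series=[[[0,0,0,0,0,0],[0,0,0,0,0,0],[0,0,0,0,0,0],[0,0,0,0,0,0],[0,0,0,0,0,0]]], grip=1, newtons=30)

```text
t: 10.0
position: [0.4292, -0.0039, 0.036]
ee_rot: [0.001, 0.707, 0.707, 0.001]
ft_force: [-1.1, 0.3, 5.9]
grip_width: 0.027
gripper_force: 29.3
```

Request:
arm_command(series=[[[0,0,-0.08,0,0,0],[0,0,-0.12,0,0,0]]])

```text
t: 10.2
position: [0.4267, -0.0034, 0.0946]
ee_rot: [-0.001, 0.707, 0.707, -0.001]
ft_force: [0.7, 0.1, -0.6]
grip_width: 0.0267
gripper_force: 29.8
```

Run:
```python
from h import *
plan([.593,-.126,.08],80.8)
```

```text
t 10.2 p [ 0.4267 -0.0034  0.0946] yaw 90.0 w 0.0267
[[-0.0818, 0.1109, 0.0093, -0.0002, -0.0, 0.0102], [-0.0782, 0.1135, 0.0094, -0.0002, -0.0, 0.0102], [-0.0745, 0.1159, 0.0095, -0.0002, -0.0, 0.0102], [-0.0707, 0.1183, 0.0096, -0.0002, -0.0, 0.0102], [-0.0669, 0.1205, 0.0097, -0.0002, -0.0, 0.0102]]
```

Request:
arm_command(series=[[[-0.082,0.111,0.009,0,0,0.0102],[-0.078,0.1135,0.009,0,0,0.0102],[-0.0745,0.116,0.009,0,0,0.0102],[-0.071,0.118,0.009,0,0,0.0102],[-0.067,0.1205,0.009,0,0,0.0102]]])

```text
t: 10.7
position: [0.5959, -0.1274, 0.0818]
ee_rot: [0.0, 0.762, 0.648, 0.0]
ft_force: [0.6, 0.8, -0.2]
grip_width: 0.0269
gripper_force: 29.9
```

Request:
arm_command(series=[[[0,0,0,0,0,0],[0,0,0,0,0,0],[0,0,0.04,0,0,0],[0,0,0.04,0,0,0],[0,0,0,0,0,0]]])

```text
t: 11.2
position: [0.5921, -0.1251, 0.055]
ee_rot: [-0.002, 0.761, 0.649, -0.001]
ft_force: [-1.1, -0.1, -1.3]
grip_width: 0.0272
gripper_force: 30.0
```

Run:
```python
from h import *
look(["oil_bottle_mid"],"w7")
s,p,r=st();print(p,yawx(r),s["ft_force"])
```

```text
oil_bottle_mid 0.62 [318. 279.] [ 0.5905 -0.1389]
[ 0.59362767 -0.12569896  0.05668724] 80.85975114174452 [ 0.12702061  0.03935386 -0.05987555]
```

View pics/w7.png

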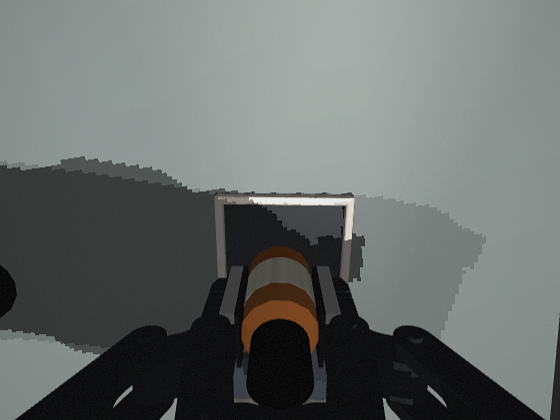

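The bottle hangs centred over the far pocket, base at (280,255) inside the ribs. Lowering it now.

Request:
arm_command(series=[[[0,0,0.03,0,0,0],[0,0,0.02,0,0,0],[0,0,0.007,0,0,0],[0,0,0,0,0,0],[0,0,0,0,0,0]]])

```text
t: 11.8
position: [0.5947, -0.1265, 0.0403]
ee_rot: [0.0, 0.761, 0.648, 0.0]
ft_force: [0.5, 1.0, 0.3]
grip_width: 0.0271
gripper_force: 30.0
```

Request:
arm_command(series=[[[0,0,0.003,0,0,0],[0,0,0,0,0,0],[0,0,0,0,0,0]]])

```text
t: 12.1
position: [0.5947, -0.1265, 0.0395]
ee_rot: [0.0, 0.761, 0.648, 0.0]
ft_force: [0.6, 0.1, -1.9]
grip_width: 0.0275
gripper_force: 30.0
```

Request:
arm_command(series=[[[0,0,0.003,0,0,0],[0,0,0,0,0,0],[0,0,0,0,0,0]]])

```text
t: 12.4
position: [0.5948, -0.1265, 0.039]
ee_rot: [0.0, 0.761, 0.648, 0.0]
ft_force: [-1.3, -0.5, 5.8]
grip_width: 0.0272
gripper_force: 30.6
```

Request:
arm_command(series=[[[0,0,0,0,0,0],[0,0,0,0,0,0],[0,0,0,0,0,0],[0,0,-0.08,0,0,0],[0,0,-0.15,0,0,0]]], grip=-1)

```text
t: 12.9
position: [0.5918, -0.1255, 0.1045]
ee_rot: [-0.003, 0.761, 0.648, -0.002]
ft_force: [1.8, -0.2, -0.3]
grip_width: 0.0853
gripper_force: 0.0
```

Request:
arm_command(series=[[[0,0,-0.15,0,0,0]]])

```text
t: 13.0
position: [0.5937, -0.1261, 0.1526]
ee_rot: [-0.001, 0.761, 0.648, -0.001]
ft_force: [0.9, -0.4, 0.6]
grip_width: 0.0853
gripper_force: 0.0
```

Run:
```python
from h import *
im=cv2.imread("pics/w1.png")[55:140,255:350];cv2.imwrite("pics/cube.png",cv2.resize(im,None,fx=6,fy=6,interpolation=2))
look(["oil_bottle_mid","long_objective_mid"],"w8")
plan([.427,.253,.165],90)
```

```text
oil_bottle_mid 0.7 [218. 282.] [ 0.5956 -0.1295]
long_objective_mid 0.78 [306. 279.] [ 0.5831 -0.1946]
t 13.15 p [ 0.5972 -0.1273  0.156 ] yaw 80.8 w 0.0853
[[0.129, -0.0847, -0.0041, 0.0003, 0.0001, -0.0057], [0.1305, -0.0824, -0.004, 0.0003, 0.0001, -0.0057], [0.1319, -0.08, -0.0039, 0.0003, 0.0001, -0.0057], [0.1333, -0.0777, -0.0038, 0.0003, 0.0001, -0.0057], [0.1347, -0.0753, -0.0037, 0.0003, 0.0001, -0.0057]]
[[0.136, -0.0729, -0.0037, 0.0003, 0.0001, -0.0057], [0.1373, -0.0705, -0.0036, 0.0003, 0.0001, -0.0057], [0.1385, -0.068, -0.0035, 0.0003, 0.0001, -0.0057], [0.1397, -0.0655, -0.0034, 0.0003, 0.0001, -0.0057]]
```

View pics/cube.png

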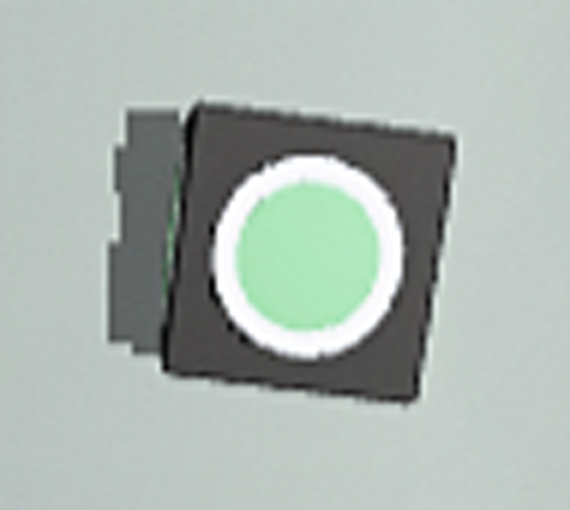

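The crop shows the cube's top face turned about 7° clockwise, with edges at (198,102)-(455,135), so the gripper yaw should be about 83°.

Run:
```python
from h import *
P=dict(bot.camera_params("wrist"))
plan([.427,.253,.165],83)
```

```text
t 13.15 p [ 0.5972 -0.1273  0.156 ] yaw 80.8 w 0.0853
[[0.129, -0.0847, -0.0041, 0.0003, 0.0, -0.0013], [0.1293, -0.0841, -0.004, 0.0003, 0.0, -0.0013], [0.1297, -0.0836, -0.0039, 0.0003, 0.0, -0.0013], [0.1301, -0.083, -0.0038, 0.0003, 0.0, -0.0013], [0.1304, -0.0825, -0.0038, 0.0003, 0.0, -0.0013]]
[[0.1307, -0.0819, -0.0037, 0.0003, 0.0, -0.0013], [0.1311, -0.0814, -0.0036, 0.0003, 0.0, -0.0013], [0.1314, -0.0808, -0.0035, 0.0003, 0.0, -0.0013], [0.1318, -0.0803, -0.0034, 0.0003, 0.0, -0.0013]]
```

Request:
arm_command(series=[[[0.129,-0.0845,0,0,0,-0.0013],[0.1295,-0.084,0,0,0,-0.0013],[0.13,-0.0835,0,0,0,-0.0013],[0.13,-0.083,0,0,0,-0.0013],[0.1305,-0.0825,0,0,0,-0.0013]]])

```text
t: 13.65
position: [0.4983, 0.0864, 0.151]
ee_rot: [-0.001, 0.755, 0.656, -0.001]
ft_force: [1.4, 0.4, 0.4]
grip_width: 0.0853
gripper_force: 0.0
```

Request:
arm_command(series=[[[0.131,-0.082,0,0,0,-0.0013],[0.131,-0.0815,0,0,0,-0.0013],[0.1315,-0.081,0,0,0,-0.0013],[0.132,-0.08,0,0,0,-0.0013],[0,0,0,0,0,0]]])

```text
t: 14.15
position: [0.4213, 0.2579, 0.151]
ee_rot: [-0.001, 0.747, 0.665, -0.001]
ft_force: [-0.4, -0.5, 0.4]
grip_width: 0.0858
gripper_force: 0.0
```

Request:
arm_command(series=[[[0,0,0,0,0,0],[0,0,0,0,0,0]]])

```text
t: 14.35
position: [0.4247, 0.2533, 0.1517]
ee_rot: [-0.0, 0.75, 0.662, -0.001]
ft_force: [0.5, -0.1, 0.8]
grip_width: 0.0854
gripper_force: 0.0
```

Run:
```python
from h import *
im,P=look(["filter_cube_mid"],"w9")
s,p,r=st();print(p,yawx(r))
c=bot.cut_out("wrist","filter_cube_mid")[0]
m=c["region"].astype(np.uint8);cn=max(cv2.findContours(m,0,1)[0],key=cv2.contourArea)
q=cv2.approxPolyDP(cv2.convexHull(cn),5,True)[:,0,:];print(q.tolist())
for u,v in q: print(at("wrist",(v,u),.05,P)[:2].round(4))
x,y,w,h=cv2.boundingRect(cn);cv2.imwrite("pics/c2.png",cv2.resize(im[y-30:y+h+30,x-40:x+w+40],None,fx=4,fy=4));print(x-40,y-30)
```

```text
filter_cube_mid 0.87 [204. 282.] [0.4283 0.2574]
[0.42527924 0.2529484  0.15200537] 82.79878198973756
[[303, 170], [310, 188], [308, 240], [253, 240], [257, 172]]
[0.4439 0.2851]
[0.447  0.2734]
[0.4424 0.2391]
[0.4074 0.2435]
[0.4163 0.2873]
212 139
```

View pics/c2.png

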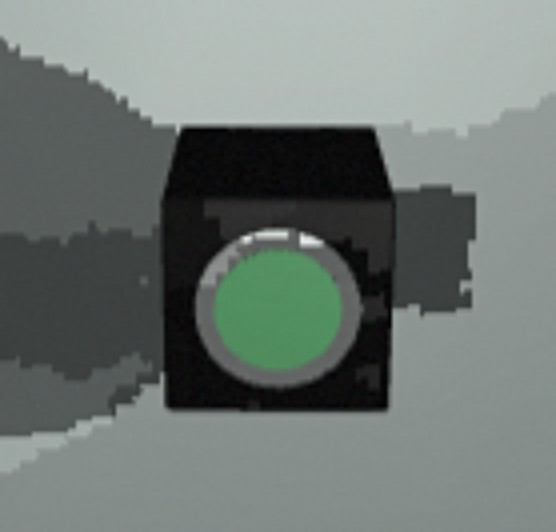

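The cube's sides are now square to the gripper and it lies midway between the fingers, at about (281,215) in the full picture. Gripping.

Request:
arm_command(series=[[[0.016,0.008,0.05,0,0,0],[0,0,0.1,0,0,0],[0,0,0.1,0,0,0],[0,0,0.1,0,0,0],[0,0,0.043,0,0,0]]])

```text
t: 15.0
position: [0.4269, 0.2569, 0.0321]
ee_rot: [-0.001, 0.75, 0.661, -0.002]
ft_force: [-0.4, 0.4, 0.3]
grip_width: 0.0855
gripper_force: 0.0
```

Request:
arm_command(series=[[[0,0,0,0,0,0],[0,0,0,0,0,0],[0,0,0,0,0,0],[0,0,0,0,0,0],[0,0,0,0,0,0]]], grip=1, newtons=30)

```text
t: 15.5
position: [0.4289, 0.259, 0.0357]
ee_rot: [0.001, 0.749, 0.662, 0.001]
ft_force: [0.9, -0.8, 5.2]
grip_width: 0.0357
gripper_force: 30.7
```

Request:
arm_command(series=[[[0,0,-0.08,0,0,0],[0,0,-0.12,0,0,0]]])

```text
t: 15.7
position: [0.426, 0.258, 0.0938]
ee_rot: [-0.001, 0.749, 0.662, -0.002]
ft_force: [0.7, 0.4, -0.4]
grip_width: 0.0358
gripper_force: 30.2
```

Run:
```python
from h import *
plan([.6235,.144,.08],93.3)
```

```text
t 15.7 p [0.426  0.258  0.0938] yaw 82.9 w 0.0358
[[-0.0592, 0.14, 0.0088, -0.0003, 0.0001, -0.0115], [-0.0642, 0.1378, 0.0089, -0.0003, 0.0001, -0.0115], [-0.0692, 0.1354, 0.009, -0.0003, 0.0001, -0.0115], [-0.074, 0.1328, 0.0091, -0.0003, 0.0001, -0.0115], [-0.0788, 0.13, 0.0091, -0.0003, 0.0001, -0.0115]]
```

Request:
arm_command(series=[[[-0.059,0.14,0.009,0,0,-0.0115],[-0.064,0.138,0.009,0,0,-0.0115],[-0.069,0.1355,0.009,0,0,-0.0115],[-0.074,0.133,0.009,0,0,-0.0115],[-0.079,0.13,0.009,0,0,-0.0115]]])

```text
t: 16.2
position: [0.6268, 0.1438, 0.0813]
ee_rot: [0.0, 0.686, 0.728, 0.0]
ft_force: [0.2, 0.3, -0.9]
grip_width: 0.0353
gripper_force: 30.3
```

Request:
arm_command(series=[[[0,0,0,0,0,0],[0,0,0,0,0,0],[0,0,0.04,0,0,0],[0,0,0.04,0,0,0],[0,0,0,0,0,0]]])

```text
t: 16.7
position: [0.6225, 0.1454, 0.0545]
ee_rot: [-0.002, 0.686, 0.728, -0.002]
ft_force: [0.3, 0.5, -0.6]
grip_width: 0.0356
gripper_force: 30.5
```

Run:
```python
from h import *
look([],"w10")
s,p,r=st();print(p,yawx(r),s["ft_force"])
```

```text
[0.62330041 0.14542777 0.0554621 ] 93.35642776021103 [ 0.08575345  0.19773259 -1.51766727]
```

View pics/w10.png

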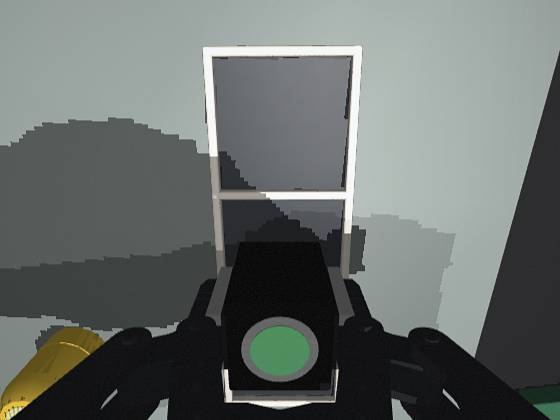

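The cube is square to the tray, with the rib towards the next pocket at row 195 and the side ribs symmetric around it. A quick check of the pocket offset:

Run:
```python
from h import *
P=bot.camera_params("wrist");s,p,r=st()
for rc in[(195,282),(50,282)]:
    print(r.inv().apply(at("wrist",rc,.007,P)-p))
```

```text
[0.03399059 0.00238915 0.0484482 ]
[0.09630585 0.00222154 0.04843833]
```

Request:
arm_command(series=[[[0.01,0.006,0.028,0,0,0],[0,0,0.018,0,0,0],[0,0,0.007,0,0,0],[0,0,0,0,0,0],[0,0,0,0,0,0]]])

```text
t: 17.25
position: [0.6272, 0.1478, 0.0412]
ee_rot: [0.0, 0.687, 0.727, 0.0]
ft_force: [0.4, -0.1, -1.3]
grip_width: 0.0357
gripper_force: 30.5
```

Request:
arm_command(series=[[[0,0,0.004,0,0,0],[0,0,0,0,0,0],[0,0,0,0,0,0]]])

```text
t: 17.55
position: [0.6271, 0.1478, 0.0401]
ee_rot: [0.0, 0.687, 0.727, 0.0]
ft_force: [0.2, 0.1, 0.4]
grip_width: 0.0359
gripper_force: 30.5
```

Request:
arm_command(series=[[[0,0,0.004,0,0,0],[0,0,0,0,0,0],[0,0,0,0,0,0]]])

```text
t: 17.85
position: [0.6272, 0.1479, 0.0388]
ee_rot: [0.0, 0.687, 0.727, 0.0]
ft_force: [-0.6, -0.3, -0.1]
grip_width: 0.0357
gripper_force: 30.6
```

Request:
arm_command(series=[[[0,0,0.003,0,0,0],[0,0,0,0,0,0],[0,0,0,0,0,0]]])

```text
t: 18.15
position: [0.6272, 0.1479, 0.0387]
ee_rot: [0.0, 0.687, 0.727, 0.0]
ft_force: [-2.4, -0.5, 5.6]
grip_width: 0.0358
gripper_force: 31.2
```

Request:
arm_command(series=[[[0,0,0,0,0,0],[0,0,0,0,0,0],[0,0,0,0,0,0],[0,0,-0.08,0,0,0],[0,0,-0.15,0,0,0]]], grip=-1)

```text
t: 18.65
position: [0.624, 0.1474, 0.1036]
ee_rot: [-0.003, 0.687, 0.727, -0.003]
ft_force: [1.0, 0.4, 0.4]
grip_width: 0.0857
gripper_force: 0.0
```

Request:
arm_command(series=[[[0,0,-0.13,0,0,0]]])

```text
t: 18.75
position: [0.6267, 0.1478, 0.1467]
ee_rot: [-0.0, 0.687, 0.727, -0.0]
ft_force: [-0.3, 0.7, 0.2]
grip_width: 0.0856
gripper_force: 0.0
```

Run:
```python
from h import *
look(["filter_cube_mid","tray_three"],"w11")
plan([.441,.128,.14],93.3)
```

```text
filter_cube_mid 0.85 [214. 281.] [0.6289 0.1462]
tray_three 0.6 [218. 282.] [0.6308 0.1348]
t 18.9 p [0.6295 0.1482 0.1493] yaw 93.3 w 0.0852
[[-0.0078, -0.1578, 0.0067, 0.0005, -0.0, -0.0], [-0.0078, -0.1578, 0.0069, 0.0005, -0.0, -0.0], [-0.0078, -0.1578, 0.0072, 0.0005, -0.0, -0.0], [-0.0078, -0.1578, 0.0074, 0.0005, -0.0, -0.0]]
```

Request:
arm_command(series=[[[-0.008,-0.158,0.007,0,0,0],[-0.008,-0.158,0.007,0,0,0],[-0.008,-0.158,0.007,0,0,0],[-0.008,-0.158,0.007,0,0,0],[0,0,0,0,0,0]]])

```text
t: 19.4
position: [0.4268, 0.1264, 0.1339]
ee_rot: [-0.005, 0.686, 0.727, -0.006]
ft_force: [0.8, -0.7, -0.5]
grip_width: 0.0852
gripper_force: 0.0
```

Request:
arm_command(series=[[[0,0,0,0,0,0],[0,0,0,0,0,0]]])

```text
t: 19.6
position: [0.4397, 0.1276, 0.1374]
ee_rot: [0.0, 0.687, 0.727, 0.001]
ft_force: [0.2, -0.4, 0.3]
grip_width: 0.0848
gripper_force: 0.0
```

Run:
```python
from h import *
for _ in range(2): look(["short_objective_mid"],"w12")
s,p,r=st();print(p,yawx(r))
```

```text
short_objective_mid 0.77 [210. 277.] [0.4394 0.1312]
short_objective_mid 0.68 [283. 376.] [0.5122 0.0811]
short_objective_mid 0.86 [210. 282.] [0.4429 0.1318]
short_objective_mid 0.72 [285. 376.] [0.513 0.079]
[0.43957788 0.12751343 0.13738506] 93.27172634787813
```

View pics/w12.png

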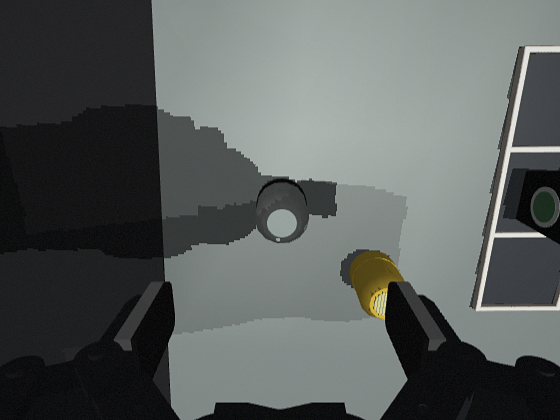

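The grey short objective stands between the fingers at (282,212). The yellow decoy at (376,285) is about 75 mm off in the closing direction and 50 mm sideways, so the finger clears it. Gripping.

Request:
arm_command(series=[[[0.013,0.005,0.03,0,0,0],[0,0,0.1,0,0,0],[0,0,0.1,0,0,0],[0,0,0.1,0,0,0],[0,0,0.017,0,0,0]]])

```text
t: 20.3
position: [0.4373, 0.1313, 0.0302]
ee_rot: [-0.002, 0.687, 0.727, -0.002]
ft_force: [0.0, -0.0, 0.1]
grip_width: 0.0853
gripper_force: 0.0
```

Request:
arm_command(series=[[[0,0,0,0,0,0],[0,0,0,0,0,0],[0,0,0,0,0,0],[0,0,0,0,0,0],[0,0,0,0,0,0]]], grip=1, newtons=40)

```text
t: 20.8
position: [0.4408, 0.1316, 0.0347]
ee_rot: [0.001, 0.687, 0.727, 0.001]
ft_force: [-0.9, -0.5, 5.4]
grip_width: 0.0331
gripper_force: 39.3
```

Request:
arm_command(series=[[[0,0,-0.1,0,0,0],[0,0,-0.14,0,0,0]]])

```text
t: 21.0
position: [0.4379, 0.1311, 0.1053]
ee_rot: [-0.001, 0.687, 0.727, -0.001]
ft_force: [0.8, -0.2, -1.6]
grip_width: 0.0327
gripper_force: 40.2
```

Run:
```python
from h import *
plan([.6225,.21,.1],93.3)
```

```text
t 21.0 p [0.4379 0.1311 0.1053] yaw 93.3 w 0.0327
[[0.0455, 0.1258, 0.003, -0.0002, 0.0, -0.0], [0.0454, 0.1258, 0.0031, -0.0002, 0.0, -0.0], [0.0454, 0.1259, 0.0032, -0.0002, 0.0, -0.0], [0.0454, 0.1259, 0.0033, -0.0002, 0.0, -0.0], [0.0454, 0.1259, 0.0034, -0.0002, 0.0, -0.0]]
```

Request:
arm_command(series=[[[0.0455,0.126,0,0,0,0],[0.0455,0.126,0,0,0,0],[0.0455,0.126,0,0,0,0],[0.0455,0.126,0,0,0,0],[0.0455,0.126,0,0,0,0]]])

```text
t: 21.5
position: [0.6259, 0.2111, 0.1063]
ee_rot: [0.0, 0.687, 0.727, 0.0]
ft_force: [0.7, 0.2, -0.3]
grip_width: 0.0326
gripper_force: 40.2
```

Request:
arm_command(series=[[[0,0,0,0,0,0],[0,0,0.04,0,0,0],[0,0,0.06,0,0,0],[0,0,0.04,0,0,0],[0,0,0,0,0,0]]])

```text
t: 22.0
position: [0.6215, 0.2095, 0.0609]
ee_rot: [-0.001, 0.687, 0.727, -0.002]
ft_force: [-0.0, -0.0, -1.6]
grip_width: 0.033
gripper_force: 40.3
```

Request:
arm_command(series=[[[0,0,0,0,0,0]]])

```text
t: 22.1
position: [0.6236, 0.2101, 0.0632]
ee_rot: [-0.0, 0.687, 0.727, -0.0]
ft_force: [-0.6, -0.2, -0.4]
grip_width: 0.0328
gripper_force: 40.3
```

Run:
```python
from h import *
look([],"w13")
s,p,r=st();print(p,yawx(r),s["ft_force"])
```

```text
[0.62431608 0.21023209 0.06387103] 93.27129256248911 [ 0.28617616  0.29839455 -0.82944531]
```

View pics/w13.png

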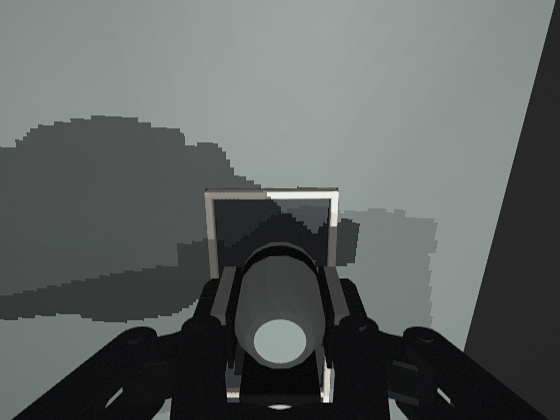

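The short objective is over the outer pocket, with the far rib at row 193. The ribs centre on column 272 against the part's 280, so I shift about 3 mm and lower.

Request:
arm_command(series=[[[0,-0.01,0.04,0,0,0],[0,0,0.03,0,0,0],[0,0,0.013,0,0,0],[0,0,0,0,0,0],[0,0,0,0,0,0]]])

```text
t: 22.65
position: [0.6213, 0.2102, 0.0381]
ee_rot: [-0.0, 0.687, 0.727, -0.0]
ft_force: [0.3, 0.7, -1.3]
grip_width: 0.0324
gripper_force: 40.4
```

Request:
arm_command(series=[[[0,0,0.003,0,0,0],[0,0,0,0,0,0],[0,0,0,0,0,0]]])

```text
t: 22.95
position: [0.6215, 0.2103, 0.0378]
ee_rot: [0.0, 0.687, 0.727, 0.0]
ft_force: [-1.7, -1.3, 4.3]
grip_width: 0.0331
gripper_force: 40.6
```

Request:
arm_command(series=[[[0,0,0,0,0,0],[0,0,0,0,0,0],[0,0,0,0,0,0],[0,0,-0.08,0,0,0],[0,0,-0.15,0,0,0]]], grip=-1)

```text
t: 23.45
position: [0.6185, 0.2095, 0.1033]
ee_rot: [-0.002, 0.687, 0.727, -0.003]
ft_force: [0.8, -0.9, 0.2]
grip_width: 0.0852
gripper_force: 0.0
```

Request:
arm_command(series=[[[0,0,-0.15,0,0,0]]])

```text
t: 23.55
position: [0.6206, 0.21, 0.1517]
ee_rot: [-0.001, 0.687, 0.727, -0.001]
ft_force: [0.7, -0.0, -0.2]
grip_width: 0.0854
gripper_force: 0.0
```

Run:
```python
from h import *
look(["short_objective_mid","filter_cube_mid"],"w14")
plan([.434,-.119,.15],93.3)
```

```text
short_objective_mid 0.55 [212. 278.] [0.6205 0.2076]
filter_cube_mid 0.7 [293. 286.] [0.6302 0.1437]
t 23.7 p [0.6242 0.2108 0.1557] yaw 93.3 w 0.0855
[[-0.1327, -0.087, 0.0015, 0.0003, -0.0, -0.0], [-0.1327, -0.087, 0.0016, 0.0003, -0.0, -0.0], [-0.1327, -0.087, 0.0017, 0.0003, -0.0, -0.0], [-0.1327, -0.087, 0.0018, 0.0003, -0.0, -0.0], [-0.1327, -0.087, 0.0019, 0.0003, -0.0, -0.0]]
[[-0.1327, -0.087, 0.002, 0.0003, -0.0, -0.0], [-0.1326, -0.087, 0.0022, 0.0003, -0.0, -0.0], [-0.1326, -0.087, 0.0023, 0.0003, -0.0, -0.0]]
```

Request:
arm_command(series=[[[-0.1325,-0.087,0.002,0,0,0],[-0.1325,-0.087,0.002,0,0,0],[-0.1325,-0.087,0.002,0,0,0],[-0.1325,-0.087,0.002,0,0,0],[-0.1325,-0.087,0.002,0,0,0]]])

```text
t: 24.2
position: [0.5005, 0.0031, 0.1473]
ee_rot: [-0.001, 0.686, 0.727, -0.001]
ft_force: [-0.0, -0.7, -0.1]
grip_width: 0.0853
gripper_force: 0.0
```

Request:
arm_command(series=[[[-0.1325,-0.087,0.002,0,0,0],[-0.1325,-0.087,0.002,0,0,0],[-0.1325,-0.087,0.002,0,0,0],[0,0,0,0,0,0],[0,0,0,0,0,0]]])

```text
t: 24.7
position: [0.4303, -0.1198, 0.146]
ee_rot: [-0.001, 0.688, 0.726, 0.0]
ft_force: [-0.0, 0.1, -0.5]
grip_width: 0.0854
gripper_force: 0.0
```

Request:
arm_command(series=[[[0,0,0,0,0,0]]])

```text
t: 24.8
position: [0.4312, -0.1185, 0.1463]
ee_rot: [-0.0, 0.686, 0.727, 0.0]
ft_force: [0.1, -0.9, 0.6]
grip_width: 0.0854
gripper_force: 0.0
```

Run:
```python
from h import *
for _ in range(2): look(["eyepiece_mid"],"w15")
s,p,r=st();print(p,yawx(r))
```

```text
eyepiece_mid 0.86 [217. 284.] [ 0.4355 -0.1198]
eyepiece_mid 0.63 [214. 286.] [ 0.4372 -0.1171]
[ 0.43161884 -0.11809415  0.14656831] 93.42304880226241
```

Request:
arm_command(series=[[[0,0.015,0.03,0,0,0],[0,0,0.1,0,0,0],[0,0,0.1,0,0,0],[0,0,0.09,0,0,0],[0,0,0.013,0,0,0]]])

```text
t: 25.5
position: [0.4337, -0.1175, 0.0439]
ee_rot: [-0.003, 0.686, 0.727, -0.001]
ft_force: [0.5, 1.4, -0.3]
grip_width: 0.0855
gripper_force: 0.0
```

Request:
arm_command(series=[[[0,0,0,0,0,0],[0,0,0,0,0,0],[0,0,0,0,0,0],[0,0,0,0,0,0],[0,0,0,0,0,0]]], grip=1, newtons=40)

```text
t: 26.0
position: [0.4364, -0.1193, 0.048]
ee_rot: [0.001, 0.687, 0.727, 0.0]
ft_force: [-0.2, 1.1, 5.5]
grip_width: 0.0291
gripper_force: 39.1
```

Request:
arm_command(series=[[[0,0,-0.1,0,0,0],[0,0,-0.15,0,0,0]]])

```text
t: 26.2
position: [0.4337, -0.1181, 0.1213]
ee_rot: [-0.002, 0.687, 0.727, -0.001]
ft_force: [1.2, 0.5, -2.0]
grip_width: 0.0293
gripper_force: 39.8
```

Run:
```python
from h import *
plan([.6275,.086,.13],93.3)
```

```text
t 26.2 p [ 0.4337 -0.1181  0.1213] yaw 93.3 w 0.0293
[[0.1071, 0.1139, -0.0051, -0.0002, -0.0001, -0.0], [0.1071, 0.114, -0.005, -0.0002, -0.0001, -0.0], [0.1071, 0.114, -0.005, -0.0002, -0.0001, -0.0], [0.1071, 0.114, -0.0049, -0.0002, -0.0001, -0.0], [0.107, 0.114, -0.0049, -0.0002, -0.0001, -0.0]]
[[0.107, 0.114, -0.0049, -0.0002, -0.0001, -0.0]]
```

Request:
arm_command(series=[[[0.107,0.114,-0.005,0,0,0],[0.107,0.114,-0.005,0,0,0],[0.107,0.114,-0.005,0,0,0],[0.107,0.114,-0.005,0,0,0],[0.107,0.114,-0.005,0,0,0]]])

```text
t: 26.7
position: [0.5983, 0.0526, 0.1301]
ee_rot: [0.0, 0.687, 0.727, 0.0]
ft_force: [0.4, -1.3, -2.1]
grip_width: 0.0293
gripper_force: 40.0
```

Request:
arm_command(series=[[[0.107,0.114,0,0,0,0],[0,0,0,0,0,0],[0,0,0.07,0,0,0],[0,0,0.08,0,0,0],[0,0,0,0,0,0]]])

```text
t: 27.2
position: [0.6263, 0.0847, 0.0813]
ee_rot: [-0.002, 0.687, 0.727, -0.002]
ft_force: [-0.3, 0.3, -1.8]
grip_width: 0.0292
gripper_force: 40.3
```

Request:
arm_command(series=[[[0,0,0,0,0,0]]])

```text
t: 27.3
position: [0.6288, 0.0847, 0.0845]
ee_rot: [-0.0, 0.687, 0.727, -0.0]
ft_force: [0.5, -0.9, -1.4]
grip_width: 0.0294
gripper_force: 40.3
```

Run:
```python
from h import *
look([],"w16")
s,p,r=st();print(p,yawx(r),s["ft_force"])
```

```text
[0.6297247  0.08471085 0.08539337] 93.25374893752102 [-0.49105636  0.60155909 -1.35393017]
```

View pics/w16.png

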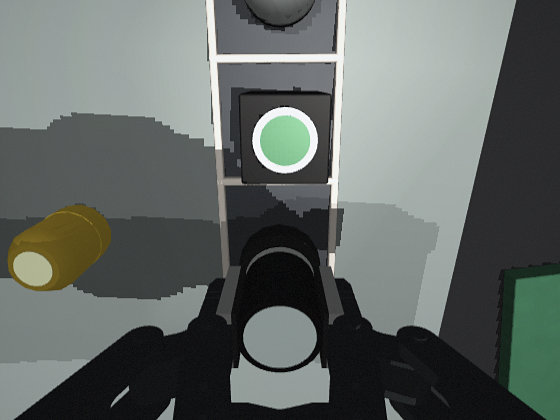

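The cube stands upright in the middle pocket and the eyepiece is centred between the ribs (columns 223-335), with the dividing rib at row 182. One check of the distance along the tray:

Run:
```python
from h import *
P=bot.camera_params("wrist");s,p,r=st()
for rc in[(182,280),(58,277),(235,222),(235,335)]: print(r.inv().apply(at("wrist",rc,.007,P)-p).round(4))
```

```text
[0.0324 0.0015 0.0784]
[ 0.095  -0.0001  0.0784]
[ 0.0012 -0.0316  0.0784]
[0.0012 0.0329 0.0784]
```

Request:
arm_command(series=[[[0.003,0,0.05,0,0,0],[0,0,0.04,0,0,0],[0,0,0.018,0,0,0],[0,0,0,0,0,0],[0,0,0,0,0,0]]])

```text
t: 27.85
position: [0.6292, 0.0859, 0.0515]
ee_rot: [-0.0, 0.687, 0.727, -0.0]
ft_force: [-0.2, -0.7, -1.9]
grip_width: 0.0291
gripper_force: 40.5
```

Request:
arm_command(series=[[[0,0,0.004,0,0,0],[0,0,0,0,0,0],[0,0,0,0,0,0]]])

```text
t: 28.15
position: [0.6296, 0.086, 0.051]
ee_rot: [0.0, 0.687, 0.727, 0.0]
ft_force: [-1.2, 0.3, 1.7]
grip_width: 0.0293
gripper_force: 40.7
```

Request:
arm_command(series=[[[0,0,0.002,0,0,0],[0,0,0,0,0,0],[0,0,0,0,0,0]]])

```text
t: 28.45
position: [0.6296, 0.086, 0.0509]
ee_rot: [0.0, 0.687, 0.727, 0.0]
ft_force: [-2.3, -0.8, 6.1]
grip_width: 0.0291
gripper_force: 41.5
```

Request:
arm_command(series=[[[0,0,0,0,0,0],[0,0,0,0,0,0],[0,0,0,0,0,0],[0,0,-0.08,0,0,0],[0,0,-0.15,0,0,0]]], grip=-1)

```text
t: 28.95
position: [0.6264, 0.0858, 0.116]
ee_rot: [-0.003, 0.687, 0.727, -0.003]
ft_force: [0.5, -0.2, -0.4]
grip_width: 0.0852
gripper_force: 0.0
```

Request:
arm_command(series=[[[0,0,-0.16,0,0,0],[0,0,-0.16,0,0,0],[0,-0.16,-0.1,0,0,0],[0,-0.16,0,0,0,0],[0,-0.16,0,0,0,0]]])

```text
t: 29.45
position: [0.4906, 0.0779, 0.2425]
ee_rot: [0.001, 0.687, 0.727, 0.001]
ft_force: [-0.2, 0.1, -0.1]
grip_width: 0.0854
gripper_force: 0.0
```

Request:
arm_command(series=[[[0,-0.16,0,0,0,0],[0,-0.16,0,0,0,0],[0,0,0,0,0,0],[0,0,0,0,0,0]]])

```text
t: 29.85
position: [0.3949, 0.0726, 0.2421]
ee_rot: [0.001, 0.687, 0.727, 0.001]
ft_force: [-0.4, 0.1, 0.4]
grip_width: 0.0853
gripper_force: 0.0
```

Run:
```python
from h import *
import numpy as np
a=bot.get_image("top")[150:290,150:410];b=bot.get_image("side")[140:330,200:390]
a=cv2.resize(a,(557,300));b=cv2.resize(b,(560,560))[:300+200]
w=np.zeros((600,800,3),np.uint8)
s=bot.get_image("side")[140:330,200:390];t=bot.get_image("top")[150:290,240-90:410]
s=cv2.resize(s,(400,400));t=cv2.resize(t,(400,215));w[:400,:400]=s;w[:215,400:]=t
cv2.imwrite("pics/fin.png",w)
for n,z in H.items():
    for c in("top","side"):
        r=bot.place_of(c,n)
        if r: print(n,c,round(r[0]["p"],2),at(c,r[0]["centre"],z)[:2].round(3))
print(st()[0]["t"])
```

```text
long_objective_mid top 0.6 [ 0.585 -0.193]
long_objective_mid side 0.87 [ 0.579 -0.184]
short_objective_mid top 0.63 [0.622 0.22 ]
short_objective_mid side 0.67 [0.505 0.088]
eyepiece_mid top 0.53 [0.619 0.094]
eyepiece_mid side 0.57 [0.633 0.108]
filter_cube_mid top 0.46 [0.625 0.147]
filter_cube_mid side 0.7 [0.637 0.142]
oil_bottle_mid top 0.43 [ 0.597 -0.127]
oil_bottle_mid side 0.71 [ 0.591 -0.11 ]
tray_two top 0.73 [ 0.583 -0.165]
tray_two side 0.75 [ 0.597 -0.158]
tray_three top 0.9 [0.622 0.143]
tray_three side 0.89 [0.618 0.145]
reagent_bottle_mid top 0.88 [0.465 0.448]
reagent_bottle_mid side 0.89 [0.467 0.449]
culture_dish_mid top 0.86 [ 0.59  -0.412]
culture_dish_mid side 0.68 [ 0.591 -0.42 ]
slide_box_mid side 0.56 [ 0.433 -0.449]
31.05
```

View pics/fin.png

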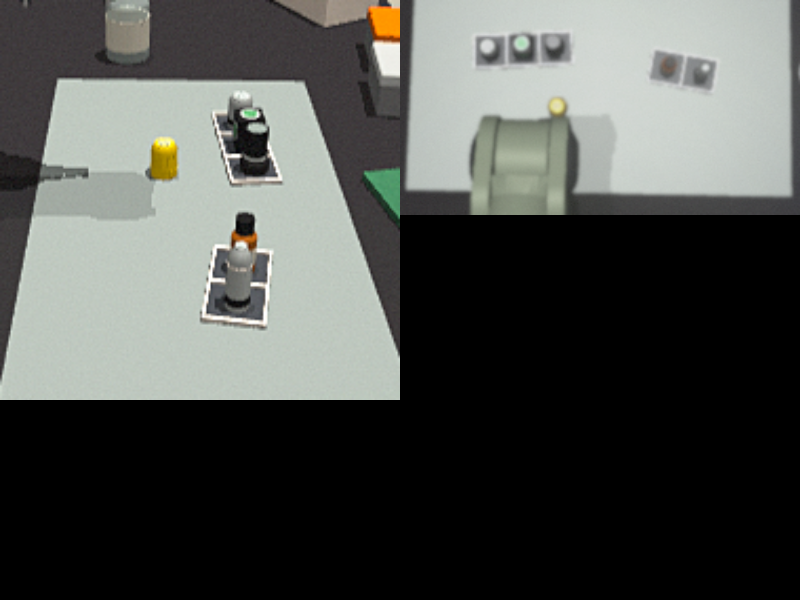

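All five parts stand upright in their pockets: the three-pocket tray at (490-555,47) and the two-pocket tray at (667-703,70) in the top view. The yellow decoy is where it was, and the arm is clear.

```bash
python3 -c "
from workcell import bot
print(bot.hand_in())"
```

```text
the job is handed in; nothing more can be done
None
```

Both kits are made up and handed in at about 31 s: the final pictures show all five parts upright in their pockets, with the bystanders and the yellow look-alike left where they were.

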